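# Tare the kitchen scale for the mug

## Task

Get the scale ready for weighing into the striped mug: stand the mug upright in the middle of the round steel pan, setting it down gently rather than dropping it, and let go. Then, with the mug on the pan, turn the black zero knob until its yellow zero line stands in line with the red pointer. Leave the food tin, the salt shaker and the spice jar where they are.

Things in the scene. Friction and masses are not known exactly. Their poses are not given: they have to be found in the camera images.
- scale: white mechanical kitchen scale, 132 x 292 mm, deck 40 mm above the worktop, standing firmly (it does not move). Origin: centre of its underside on the worktop; z up, its long side along its own y. The pan's centre is at y = -80 mm and the axis of dial and knob at y = +80 mm, both at x = 0, in this frame
- scale_pan: round flat steel pan, 124 mm across, 5 mm thick, on a spring: it sinks straight down under load (300 N/m, about 2 to 5 mm under the mug, stop at 14 mm). Origin: centre of its underside
- pan_top (a point): centre of the pan's upper face, 61 mm above the worktop when the pan is empty
- pointer (a joint): angle of the red pointer, 122 mm round dial facing up, pointer under the dial glass so it cannot be touched; 0 with the pan empty, growing clockwise seen from above as the pan is loaded (265 rad per metre that the pan sinks, about 0.6 to 1.2 rad under the mug, which varies in mass). At 0 it points along the scale's own -x. Only its end outside the black ring is seen, 44 to 57 mm from the axis
- pointer_mark (a point): point on the red pointer's centre line, 45 mm from the dial's axis, at the height of the zero ring's face
- zero_ring (a joint): angle of the black zero ring and its knob, clockwise seen from above is positive; its yellow zero line points along the scale's own -x at 0. It starts anywhere from -0.5 to 0.2 rad, turns freely with light friction (about 0.05 N m) and stays where it is left. The pointer reads zero when this joint's value equals the pointer's. Range -3 to 3.5 rad
- zero_mark (a point): outer end of the yellow zero line on the ring, 45 mm from the dial's axis
- knob_grip (a point): on the axis of the zero knob, 74 mm above the worktop: where to grip it. The knob is a fluted upright cylinder 46 mm in diameter; it rises from the ring (88 mm across, upper face 50 mm above the worktop) to 86 mm above the worktop, and may be gripped at any yaw from above
- mug: small cream mug with orange and yellow stripes, 49 mm high, standing upright on the worktop, 70 to 140 g. Origin: on its underside; z up; the handle points along its own -y (to y = -42 mm). Its round body is centred at x = 0, y = +12 mm, about 60 mm across along its x axis near the rim, narrowing to 42 mm at the foot: grip it across its own x axis, 32 mm above its underside
- mug_center (a point): on the axis of the mug's round body, 32 mm above its underside
- tuna_tin: bystander: round red food tin, 86 mm across, 40 mm high; origin centre of its underside
- salt_shaker: bystander: glass salt shaker with a grey top, 44 mm across, 90 mm high; origin centre of its underside
- spice_jar: bystander: spice jar with a red cap, 45 mm across, 106 mm high; origin centre of its underside
There are look-alikes about, which are no part of the job. What is shaped like the mug but blue or green is not meant.

How it is judged (in metres and radians):
On the way, in this order (a step that is already met when the one before it is completed fails the run):
1. the mug stands upright on the middle of the pan (its axis within 35 mm of the pan's), let go (contact force between mug and scale_pan above 0.3 N and horizontal distance between mug_center and pan_top below 0.035 m and angle between mug's own z axis and vertical below 0.15 rad and contact force between mug and the fingers below 0.05 N and linear speed of mug below 0.03 m/s), for 0.3 s.
2. with the mug on the pan, the yellow zero line is in line with the red pointer (4.5 mm at the ring's edge, about 6 degrees) (horizontal distance between zero_mark and pointer_mark below 0.0045 m and contact force between mug and scale_pan above 0.3 N), for 0.2 s.
At the end, for the whole second after the job is handed in: The mug stands upright (within 0.15 rad) and at rest on the pan, its axis within 35 mm of the pan's centre; the zero ring is at rest with its yellow line in line with the red pointer, within 4.5 mm at the ring's edge (45 mm from the axis, about 6 degrees) (all of step 2 and horizontal distance between mug_center and pan_top below 0.035 m and angle between mug's own z axis and vertical below 0.15 rad and linear speed of mug below 0.02 m/s and velocity of joint zero_ring between -0.05 and 0.05 rad/s); the robot touches nothing.
It fails at once if the mug is let fall: it moves faster than 0.5 m/s with no finger touching it (a drop of more than about 13 mm) (contact force between mug and the fingers below 0.05 N and linear speed of mug above 0.5 m/s).
It fails at once if the mug is slammed on the pan (over 25 N between them) (contact force between mug and scale_pan above 25 N).
It fails at once if the tin, the salt shaker or the spice jar is moved by more than 30 mm (distance of any of tuna_tin, salt_shaker, spice_jar from where it was at the start of the episode above 0.03 m).
It also fails if it takes over 58 s, if anything falls off the work surface, if the arm or the gripper's body presses on something with over 40 N, if the wrist force passes 120 N, or if a joint passes its speed limit or range.

## Robot

A 7-joint arm with a two-finger parallel gripper is mounted at the origin on a cart in front of the work surface, level with it; the furniture and walls round the work are solid. World frame = base frame: x ahead of the robot, y to its left, z up, the work surface at z = 0. Lengths are in mm, angles in rad, forces in N, time in s.
With the tool pointing down it reaches from about 350 to 900 mm from the base axis. Payload 7.2 kg.
Tool frame: the origin (TCP) lies on the centre line of the jaws, within the pads' length; the fingertips stand 11 mm ahead of it and the grasp point (between the pads) lies 8 mm behind it; z points along the fingers, y is the line along which they close (so a half turn about z gives the same grasp; the last joint's range is limited). The gripper opens to 85 mm and grips with 20 to 120 N. Pads are 22 mm wide; open, the fingers measure 114 mm over their backs; the gripper's body (76 mm by 85 mm) begins 54 mm behind the grasp point. The pads swing forward as they close: fully open they stand 13 mm farther back than shut.
Start: joints at [1.064, 0.411, -0.013, 1.596, 0.006, 1.134, -0.082], TCP at [265.523, -565.798, 211.697] pointing down, gripper open.
Joint ranges: [-2.95, 2.95], [-0.29, 1.99], [-1.47, 1.44], [0.14, 2.54], [-1.03, 4.17], [0.13, 1.85], [-2.86, 2.86]. Speed limits (rad/s): [2.39, 2.39, 3.01, 3.01, 3.14, 3.14, 3.14].

## Interface

Orientations are given as a unit quaternion [w, x, y, z].
In Python, from workcell import sensors, eyes, manip, finder gives the robot as it stands.
- The arm moves only by the shell command python3 -m jog 'ROWS'. ROWS is JSON, a list of rows, each an object of numbers: "fingers": the closure in counts, from 0 (fully open) to 255 (shut); "dx", "dy", "dz": the shift along the tool's x, y, z in m; "yaw": the turn about the tool's z in degrees. A call has 1 to 20 rows; each row shifts and turns the commanded pose from where the row before left it, along the tool's axes as they then stand; what a row does not reach is not made up. A row lasts 1/10 s, in which the tool goes at most 50 mm and 8.59 degrees, less where a joint would pass 70% of its speed; a pose out of reach is approached as far as the arm can. A call with a gripper value outside its range is refused whole. The fingers move at their own pace and stop on an object; the grip force is fixed at half the most. Time passes only in rows, so rows that do not move let the fingers close. It gives the time, the measured TCP pose, the force, the opening and the grip force at its end, in the units of the state.
- sensors.observe(): the state, without advancing time (a new reading comes with each control period).
- eyes.get_image(name): name is "scene" or "top"; returns the picture (384x512x3 uint8, red, green, blue); there is no depth.
- eyes.get_calibration(name): a dict with "intrinsics" (3x3 intrinsics, pixels), "rvec" (rotation vector, rad) and "tvec" (3), from world to camera coordinates, as OpenCV has them. Camera axes: x right, y down, z forward; pixel columns grow to the right and rows downward; lengths in mm; the calibration is good to about 2 mm. A picture is of the moment at which its call begins. get_calibration takes no time and is no camera call.
- manip.hand_in(): hands the job in; it is judged then, once.
Trained networks look in the newest picture that a camera, given by its name, has taken for a name from the list of things; names that differ only in an ending like _2 or _b are one class to them, and where a whole thing is asked for, a point or a joint stands for the part that bears it (a point fixed in the world has none). Each returns a list of dicts, best first, with "confidence" (0 to 1); they miss things now and then, are a little off and sometimes report something else, mostly with a low value. They report only what shows in the picture. A call takes as long as a camera call. They do not tell look-alikes from the thing itself.
- finder.search_frame(camera, name): "extent" ([centre column, centre row, width, height] in pixels, round what is visible of it).
The state is a dict: "t": time; "joint_pos": joint angles; "dq": joint speeds; "tau": joint torques, N m; "eef_pos": TCP position; "tool_rot": TCP orientation; "contact_force": force on the tool from outside, world axes, zero at the start; "wrist_torque": the same for the moment, N m; "width": finger opening in mm; "gripper_force": force on a finger pad.
Only numpy, scipy, OpenCV 4.12 (cv2) and the standard library are available. Lean on these libraries where they do the work, as an engineer would, in place of code of your own. Each camera call takes 0.05 s, during which the arm holds its last target. There are 200 camera calls.

## Working session

There is one attempt and no reset: what is moved stays moved. The work goes in short steps, Python scripts to look and compute and a shell command to move; the robot and the scene stay as the last step left them, time stands still between calls to the robot, and variables do not carry over. Pictures are saved under pics/ and viewed, at most 10 in all, crops included, and the job is handed in when it is done.

```bash
mkdir -p pics; cat > h.py <<'E'
import numpy as np, cv2
from workcell import sensors, eyes, manip, finder
def cal(c):
    k=eyes.get_calibration(c); return np.array(k["intrinsics"],float),np.array(k["rvec"],float).ravel(),np.array(k["tvec"],float).ravel()
def toworld(c,u,v,z):
    K,r,t=cal(c); R=cv2.Rodrigues(r)[0]; d=R.T@np.linalg.solve(K,[u,v,1.]); o=-R.T@t
    return o+d*(z-o[2])/d[2]
def topix(c,p):
    K,r,t=cal(c); return cv2.projectPoints(np.array(p,float).reshape(-1,1,3),r,t,K,None)[0].reshape(-1,2)
def save(c,n):
    im=eyes.get_image(c); cv2.imwrite(f"pics/{n}.png",im[:,:,::-1]); return im
E
python3 - <<'E'
from h import *
np.set_printoptions(precision=1,suppress=True)
a=save("scene","s0");b=save("top","t0")
for c in("top","scene"):
    K,r,t=cal(c);print(c,-cv2.Rodrigues(r)[0].T@t,K[0,0])
    for n in("mug","scale","scale_pan","zero_ring","pointer","zero_mark","tuna_tin","salt_shaker","spice_jar"):
        for d in finder.search_frame(c,n)[:3]:
            e=d["extent"];print(n,round(d["confidence"],2),np.array(e),toworld(c,e[0],e[1],{"mug":40,"scale_pan":61,"zero_ring":70}.get(n,50)))
s=sensors.observe();print(s["t"],s["eef_pos"],s["tool_rot"],s["width"])
E
```

```text
top [  67.2  155.  1445.3] 486.0022609646247
mug 0.82 [301.5 211.6  20.7  19.1] [ 480.2 -215.1   40. ]
mug 0.82 [363.5 170.8  19.7  22.3] [ 513.3 -459.8   40. ]
mug 0.79 [333.1 189.4  25.2  17. ] [ 500.9 -340.2   40. ]
scale 0.63 [210.4 240.4  98.7  82.7] [519.3  76.   50. ]
scale_pan 0.67 [231.1 222.5  37.6  36.8] [538.8  -2.9  61. ]
zero_ring 0.92 [187.6 254.1  29.9  27.1] [504.8 154.1  70. ]
zero_mark 0.74 [187.8 253.1  28.4  31.4] [513.7 152.3  50. ]
salt_shaker 0.17 [231.4 222.2  42.9  35. ] [543.   -5.4  50. ]
scene [ 162.7  413.5 1065.4] 370.2476263216756
mug 0.81 [325.6 169.9  17.1  22.2] [ 496.6 -327.8   40. ]
mug 0.81 [341.  145.2  17.2  18.5] [ 516.1 -457.5   40. ]
mug 0.57 [309.6 192.9  15.7  22.9] [ 484.3 -213.9   40. ]
scale 0.79 [242.1 255.4  84.1  95.5] [508. 101.  50.]
scale_pan 0.7 [256.2 225.2  38.8  37.6] [536.6   0.7  61. ]
zero_ring 0.68 [226.4 268.1  29.6  29.6] [510.3 165.   70. ]
zero_mark 0.71 [228.3 269.   32.5  28.7] [511.1 158.5  50. ]
tuna_tin 0.91 [266.1 173.2  24.2  28.9] [ 644.1 -181.2   50. ]
salt_shaker 0.77 [225.8 182.9  11.3  23.6] [724.3 -64.2  50. ]
spice_jar 0.95 [180.9 222.9  22.3  27.7] [730.2 138.7  50. ]
1.0 [ 265.5 -565.8  211.7] [0.  1.  0.2 0. ] 85.41619589585707
```

View pics/t0.png

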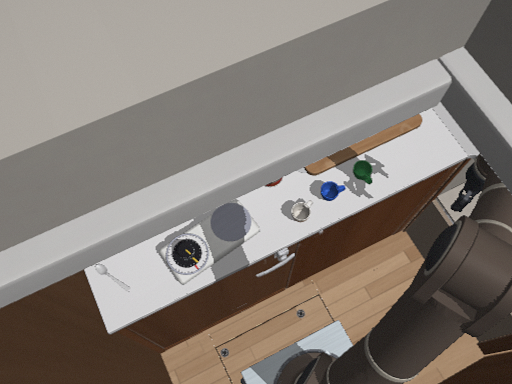

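View pics/s0.png

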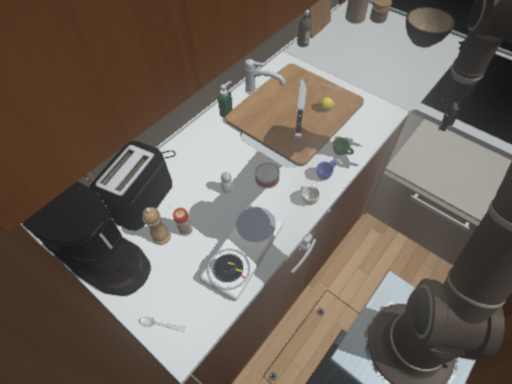

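```bash
python3 - <<'E'
from h import *
a=cv2.imread("pics/t0.png");b=cv2.imread("pics/s0.png")
f=lambda i,x,y,w,h,s:cv2.resize(i[y:y+h,x:x+w],(w*s,h*s),interpolation=cv2.INTER_CUBIC)
r1=np.hstack([f(a,282,190,40,40,7),f(a,155,195,120,93,3)[:280,:360]])
r2=np.hstack([f(b,290,172,40,40,7),f(b,195,200,120,100,3)[:280,:360]])
h=min(r1.shape[0],280);r1=cv2.copyMakeBorder(r1[:279],0,1,0,0,0) if 0 else r1
E
python3 - <<'E'
from h import *
a=cv2.imread("pics/t0.png");b=cv2.imread("pics/s0.png")
f=lambda i,x,y,w,h,W,H:cv2.resize(i[y:y+h,x:x+w],(W,H),interpolation=cv2.INTER_CUBIC)
cv2.imwrite("pics/c0.png",np.vstack([np.hstack([f(a,282,190,40,40,280,280),f(a,155,195,110,90,342,280)]),np.hstack([f(b,290,172,40,40,280,280),f(b,195,200,110,90,342,280)])]))
E
```

```text
Traceback (most recent call last):
ValueError: all the input array dimensions except for the concatenation axis must match exactly, but along dimension 0, the array at index 0 has size 280 and the array at index 1 has size 279
```

View pics/c0.png

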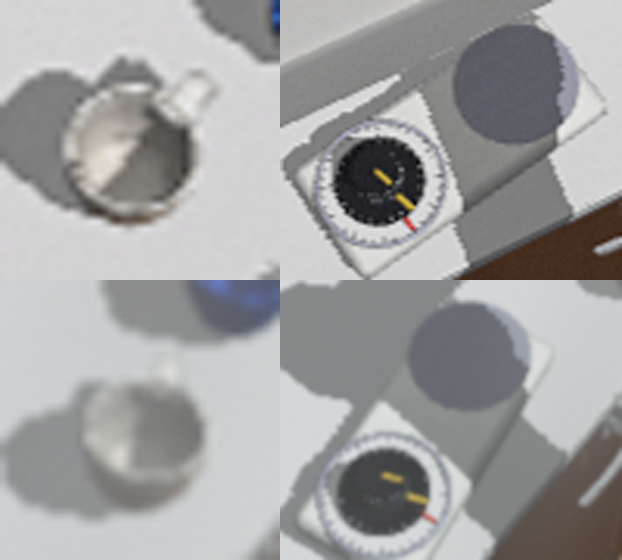

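```bash
python3 - <<'E'
from h import *
np.set_printoptions(precision=1,suppress=True)
for c,P in(("top",dict(ring=(186.5,253.2,50),pan=(230.9,222,61),rim=(300.9,211.7,49),handle=(309.1,203.6,38),zero=(155+.3216*132,195+209*.3214,50),redtip=(155+.3216*133,195+229*.3214,45))),
 ("scene",dict(ring=(228.8,267.8,50),pan=(255.8,224.4,61),rim=(310.4,194.9,49),handle=(290+170/7,172+90/7,38),zero=(195+.3216*143,200+221*.3214,50),redtip=(195+.3216*155,200+242*.3214,45)))):
    W={k:toworld(c,*p)[:2] for k,p in P.items()}
    for k in W: print(c,k,W[k])
    d=W["ring"]-W["pan"];print("dist",np.linalg.norm(d),"scale y ang",np.degrees(np.arctan2(d[1],d[0])))
    h=W["handle"]-W["rim"];print("handle ang",np.degrees(np.arctan2(h[1],h[0])),np.linalg.norm(h))
    for q in("zero","redtip"):
        z=W[q]-W["ring"];print(q,np.degrees(np.arctan2(z[1],z[0])),np.linalg.norm(z))
s=sensors.observe();from scipy.spatial.transform import Rotation as R
q=s["tool_rot"];print(R.from_quat([q[1],q[2],q[3],q[0]]).as_matrix(),s["joint_pos"])
E
```

```text
top ring [515.2 155.9]
top pan [540.6  -3. ]
top rim [ 478.1 -211. ]
top handle [ 493.5 -249.7]
top zero [475.6 138.1]
top redtip [458.9 145.1]
dist 160.95284806291096 scale y ang 99.07876661516853
handle ang -68.32628136903872 41.68895669447111
zero -155.71465412930004 43.398978557440465
redtip -169.11042119804546 57.253911341215876
scene ring [512.5 154.9]
scene pan [539.3  -0.7]
scene rim [ 474.8 -203.6]
scene handle [ 491.5 -252. ]
scene zero [478.4 140. ]
scene redtip [457.8 147.1]
dist 157.82836820205947 scale y ang 99.80176017458237
handle ang -71.02017946558954 51.23912309903646
zero -156.40982357971174 37.20746648881374
redtip -171.8861698953015 55.19205093057422
[[ 0.9  0.4  0. ]
 [ 0.4 -0.9 -0. ]
 [-0.   0.  -1. ]] [ 1.1  0.4 -0.   1.6  0.   1.1 -0.1]
```

```bash
cat >> h.py <<'E'
def plan(x,y,z,yang):
    s=sensors.observe();q=s["tool_rot"];from scipy.spatial.transform import Rotation as R
    M=R.from_quat([q[1],q[2],q[3],q[0]]).as_matrix();p=np.array(s["eef_pos"])
    cur=np.degrees(np.arctan2(M[1,1],M[0,1]));print("t",s["t"],"pos",p.round(1),"ydir",cur.round(1),"width",round(s["width"],1),"tilt",np.degrees(np.arccos(-M[2,2])).round(2),"q",np.round(s["joint_pos"],2),"F",np.round(s["contact_force"],1))
    print("tool shift mm",(M.T@(np.array([x,y,z])-p)).round(1),"yaw",round(((cur-yang+90)%180)-90,1))
E
python3 -c "
from h import *
plan(477,-210,212,21)"
```

```text
t 1.0 pos [ 265.5 -565.8  211.7] ydir -64.9 width 85.4 tilt 0.0 q [ 1.06  0.41 -0.01  1.6   0.01  1.13 -0.08] F [0.3 0.2 0.2]
tool shift mm [ 3.426e+02 -2.322e+02 -3.000e-01] yaw -85.9
```

```bash
python3 -m jog '[{"dx":0.0285,"dy":-0.0193},{"dx":0.0285,"dy":-0.0193},{"dx":0.0285,"dy":-0.0193},{"dx":0.0285,"dy":-0.0193},{"dx":0.0285,"dy":-0.0193},{"dx":0.0285,"dy":-0.0193},{"dx":0.0285,"dy":-0.0193},{"dx":0.0285,"dy":-0.0193},{"dx":0.0285,"dy":-0.0193},{"dx":0.0285,"dy":-0.0193},{"dx":0.0285,"dy":-0.0193},{"dx":0.0285,"dy":-0.0193},{"dx":0}]'; python3 -m jog '[{"yaw":-7.8},{"yaw":-7.8},{"yaw":-7.8},{"yaw":-7.8},{"yaw":-7.8},{"yaw":-7.8},{"yaw":-7.8},{"yaw":-7.8},{"yaw":-7.8},{"yaw":-7.8},{"yaw":-7.8},{"dx":0}]'
python3 - <<'E'
from h import *
plan(477,-210,110,21)
a=save("top","t1");b=save("scene","s1")
f=lambda i,x,y:cv2.resize(i[y:y+80,x:x+80,::-1],(400,400),interpolation=cv2.INTER_CUBIC)
cv2.imwrite("pics/c1.png",np.hstack([f(a,260,170),f(b,270,150)]))
E
```

```text
t 1.0 pos [ 265.5 -565.8  211.7] ydir -64.9 width 85.4 tilt 0.0 q [ 1.06  0.41 -0.01  1.6   0.01  1.13 -0.08] F [0.3 0.2 0.2]
tool shift mm [ 342.6 -232.3  101.7] yaw -85.9invalid input
invalid input
```

View pics/c1.png

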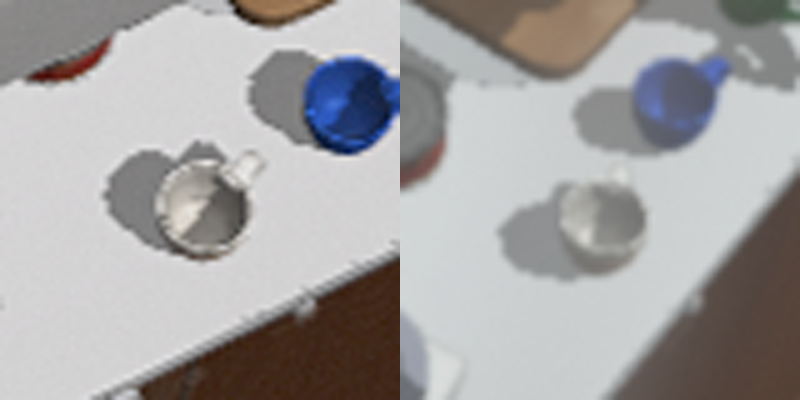

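The picture shows the arm hasn't moved (row format refused); the mug rim is still at top (300.8, 211.6), scene (310.4, 194.4). Try with all keys given.

```bash
python3 -m jog '[{"dx":0.0285,"dy":-0.0193,"dz":0,"yaw":0,"fingers":0}]'
```

```text
t: 1.2
eef_pos: [279.7, -539.4, 211.4]
tool_rot: [0.001, 0.977, 0.214, -0.001]
contact_force: [-0.3, -0.0, -0.4]
width: 85.1
gripper_force: 0.0
```

```bash
python3 -m jog '[{"dx":0.0285,"dy":-0.0193,"dz":0,"yaw":0,"fingers":0},{"dx":0.0285,"dy":-0.0193,"dz":0,"yaw":0,"fingers":0},{"dx":0.0285,"dy":-0.0193,"dz":0,"yaw":0,"fingers":0},{"dx":0.0285,"dy":-0.0193,"dz":0,"yaw":0,"fingers":0},{"dx":0.0285,"dy":-0.0193,"dz":0,"yaw":0,"fingers":0},{"dx":0.0285,"dy":-0.0193,"dz":0,"yaw":0,"fingers":0},{"dx":0.0285,"dy":-0.0193,"dz":0,"yaw":0,"fingers":0},{"dx":0.0285,"dy":-0.0193,"dz":0,"yaw":0,"fingers":0},{"dx":0.0285,"dy":-0.0193,"dz":0,"yaw":0,"fingers":0},{"dx":0.0285,"dy":-0.0193,"dz":0,"yaw":0,"fingers":0},{"dx":0.0285,"dy":-0.0193,"dz":0,"yaw":0,"fingers":0},{"dx":0,"dy":0,"dz":0,"yaw":0,"fingers":0}]'; python3 -m jog '[{"dx":0,"dy":0,"dz":0,"yaw":-7.8,"fingers":0},{"dx":0,"dy":0,"dz":0,"yaw":-7.8,"fingers":0},{"dx":0,"dy":0,"dz":0,"yaw":-7.8,"fingers":0},{"dx":0,"dy":0,"dz":0,"yaw":-7.8,"fingers":0},{"dx":0,"dy":0,"dz":0,"yaw":-7.8,"fingers":0},{"dx":0,"dy":0,"dz":0,"yaw":-7.8,"fingers":0},{"dx":0,"dy":0,"dz":0,"yaw":-7.8,"fingers":0},{"dx":0,"dy":0,"dz":0,"yaw":-7.8,"fingers":0},{"dx":0,"dy":0,"dz":0,"yaw":-7.8,"fingers":0},{"dx":0,"dy":0,"dz":0,"yaw":-7.8,"fingers":0},{"dx":0,"dy":0,"dz":0,"yaw":-7.8,"fingers":0},{"dx":0,"dy":0,"dz":0,"yaw":0,"fingers":0}]'
python3 - <<'E'
from h import *
plan(477,-210,110,21)
plan(477,-210,24,21)
E
```

```text
t: 2.4
eef_pos: [479.3, -205.7, 212.0]
tool_rot: [-0.001, 0.975, 0.221, 0.001]
contact_force: [-0.1, 0.1, -1.0]
width: 85.6
gripper_force: 0.0
t: 3.6
eef_pos: [476.4, -211.5, 211.7]
tool_rot: [0.0, 0.566, 0.824, -0.0]
contact_force: [-1.5, -0.5, -0.2]
width: 85.8
gripper_force: 0.0
t 3.6 pos [ 476.4 -211.5  211.7] ydir 21.0 width 85.8 tilt 0.01 q [ 0.7   0.27 -0.45  1.82  0.13  1.08  0.56] F [-1.5 -0.5 -0.2]
tool shift mm [  1.2   1.1 101.7] yaw 0.0
t 3.6 pos [ 476.4 -211.5  211.7] ydir 21.0 width 85.8 tilt 0.01 q [ 0.7   0.27 -0.45  1.82  0.13  1.08  0.56] F [-1.5 -0.5 -0.2]
tool shift mm [  1.2   1.1 187.7] yaw 0.0
```

Well aligned. Descend 120 mm, then look.

```bash
python3 -m jog '[{"dx":0.001,"dy":0.001,"dz":0.03,"yaw":0,"fingers":0},{"dx":0,"dy":0,"dz":0.03,"yaw":0,"fingers":0},{"dx":0,"dy":0,"dz":0.03,"yaw":0,"fingers":0},{"dx":0,"dy":0,"dz":0.03,"yaw":0,"fingers":0},{"dx":0,"dy":0,"dz":0,"yaw":0,"fingers":0}]'
python3 - <<'E'
from h import *
plan(477,-210,24,21)
a=save("top","t2");b=save("scene","s2")
f=lambda i,x,y:cv2.resize(i[y:y+80,x:x+80,::-1],(400,400),interpolation=cv2.INTER_CUBIC)
cv2.imwrite("pics/c2.png",np.hstack([f(a,260,170),f(b,270,150)]))
E
```

```text
t: 4.1
eef_pos: [474.5, -209.1, 88.4]
tool_rot: [-0.003, 0.568, 0.823, -0.001]
contact_force: [-0.6, -0.3, 0.7]
width: 85.5
gripper_force: 0.0
t 4.1 pos [ 474.5 -209.1   88.4] ydir 20.7 width 85.5 tilt 0.38 q [ 0.66  0.42 -0.42  1.95  0.23  0.82  0.47] F [-0.6 -0.3  0.7]
tool shift mm [-2.   2.3 64.4] yaw -0.3
```

View pics/c2.png

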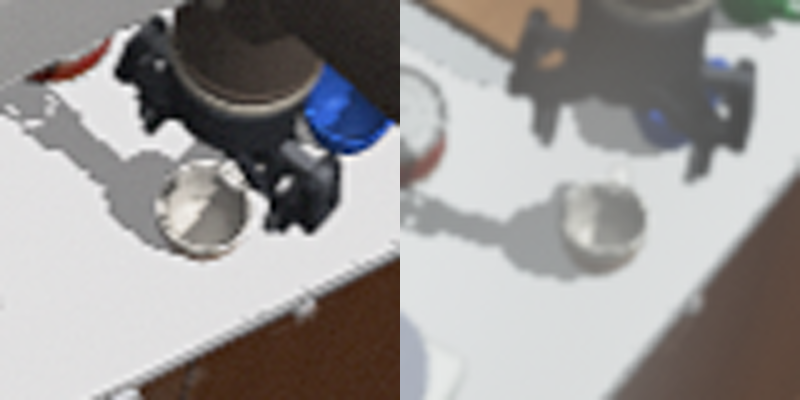

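```bash
python3 - <<'E'
from h import *
for z in(77,88):
  for c,u,v in(("scene",299,178.6),("scene",328,186.4),("top",260+152/5,170+132/5),("top",260+272/5,170+230/5)): print(z,c,toworld(c,u,v,z).round(0))
for c,u,v in(("scene",310.4,194.6),("top",300.8,211.6)):print(toworld(c,u,v,49).round(1))
plan(477,-210,24,21)
E
```

```text
77 scene [ 533. -216.   77.]
77 scene [ 441. -250.   77.]
77 top [ 528. -199.   77.]
77 top [ 440. -233.   77.]
88 scene [ 529. -209.   88.]
88 scene [ 438. -242.   88.]
88 top [ 524. -196.   88.]
88 top [ 437. -230.   88.]
[ 475.5 -204.6   49. ]
[ 478.5 -210.8   49. ]
t 4.2 pos [ 477.3 -209.6   92. ] ydir 20.8 width 85.5 tilt 0.04 q [ 0.66  0.41 -0.42  1.95  0.23  0.83  0.48] F [-0.4 -0.   0.5]
tool shift mm [-0.3 -0.3 68. ] yaw -0.2
```

The image shows the tips straddling the mug line, mid-point agreeing with the TCP within a few mm. Descend and grip.

```bash
python3 -m jog '[{"dx":0,"dy":0,"dz":0.02,"yaw":0,"fingers":0},{"dx":0,"dy":0,"dz":0.02,"yaw":0,"fingers":0},{"dx":0,"dy":0,"dz":0.014,"yaw":0,"fingers":0},{"dx":0,"dy":0,"dz":0.014,"yaw":0,"fingers":0},{"dx":0,"dy":0,"dz":0,"yaw":0,"fingers":0},{"dx":0,"dy":0,"dz":0,"yaw":0,"fingers":0}]'
```

```text
t: 4.8
eef_pos: [477.6, -209.6, 24.1]
tool_rot: [0.0, 0.567, 0.824, 0.0]
contact_force: [0.1, 0.2, 0.5]
width: 85.2
gripper_force: 0.0
```

```bash
python3 -m jog '[{"dx":0,"dy":0,"dz":0,"yaw":0,"fingers":60},{"dx":0,"dy":0,"dz":0,"yaw":0,"fingers":120},{"dx":0,"dy":0,"dz":0,"yaw":0,"fingers":140},{"dx":0,"dy":0,"dz":0,"yaw":0,"fingers":140},{"dx":0,"dy":0,"dz":0,"yaw":0,"fingers":140},{"dx":0,"dy":0,"dz":0,"yaw":0,"fingers":140}]'
```

```text
t: 5.4
eef_pos: [477.4, -210.7, 25.7]
tool_rot: [0.001, 0.567, 0.824, -0.001]
contact_force: [-5.5, -0.3, 19.3]
width: 38.5
gripper_force: 9.5
```

```bash

python3 - <<'E'
from h import *
plan(477,-210,24,21)
a=save("top","t3");b=save("scene","s3")
f=lambda i,x,y:cv2.resize(i[y:y+80,x:x+80,::-1],(400,400),interpolation=cv2.INTER_CUBIC)
cv2.imwrite("pics/c3.png",np.hstack([f(a,260,170),f(b,270,150)]))
E
```

```text
t 5.4 pos [ 477.4 -210.7   25.7] ydir 20.9 width 38.5 tilt 0.14 q [ 0.62  0.51 -0.38  1.99  0.29  0.69  0.42] F [-5.5 -0.3 19.3]
tool shift mm [ 0.8 -0.1  1.7] yaw -0.1
```

View pics/c3.png

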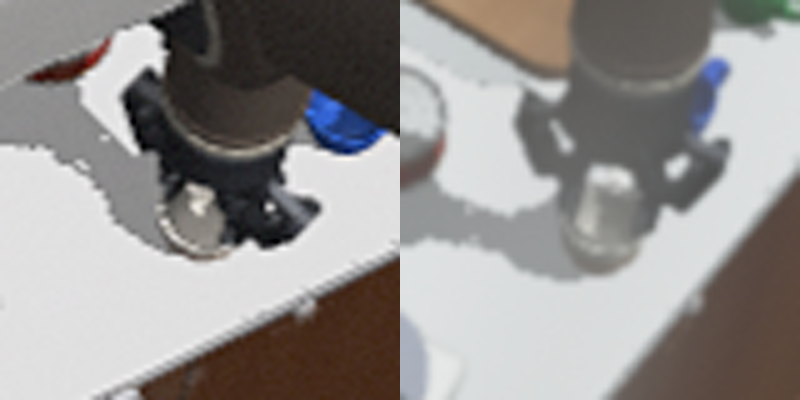

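```bash
python3 -m jog '[{"dx":0,"dy":0,"dz":0,"yaw":0,"fingers":140},{"dx":0,"dy":0,"dz":0,"yaw":0,"fingers":140},{"dx":0,"dy":0,"dz":0,"yaw":0,"fingers":140}]';python3 - <<'E'
from h import *
a=save("top","t4");b=save("scene","s4")
print(finder.search_frame("top","mug"),finder.search_frame("scene","mug"))
f=lambda i,x,y:cv2.resize(i[y:y+40,x:x+40,::-1],(400,400),interpolation=cv2.INTER_CUBIC)
cv2.imwrite("pics/c4.png",np.hstack([f(a,282,190),f(b,290,172)]))
E
```

```text
t: 5.8
eef_pos: [477.4, -210.7, 25.7]
tool_rot: [0.001, 0.567, 0.824, -0.001]
contact_force: [-5.2, -0.3, 19.3]
width: 38.8
gripper_force: 9.5
[{'extent': [299.1, 214.1, 7.9, 12.9], 'confidence': 0.61}, {'extent': [327.9, 196.6, 17.9, 11.1], 'confidence': 0.57}] [{'extent': [331.1, 170.4, 7.3, 13.5], 'confidence': 0.59}, {'extent': [343.0, 145.4, 16.2, 18.8], 'confidence': 0.49}]
```

View pics/c4.png

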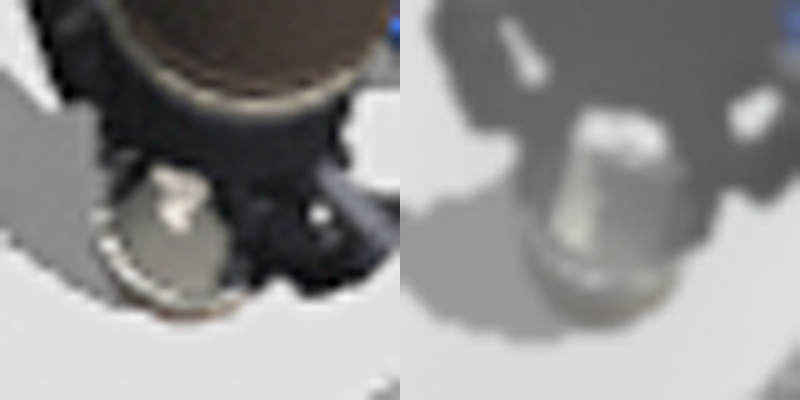

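The rim's front edge is where it was, at (190,290)/(600,265) in the crop; the fingers seem to hold the sides. Check by squeezing a bit more.

```bash
python3 -m jog '[{"dx":0,"dy":0,"dz":0,"yaw":0,"fingers":150},{"dx":0,"dy":0,"dz":0,"yaw":0,"fingers":150}]';python3 -m jog '[{"dx":0,"dy":0,"dz":0,"yaw":0,"fingers":170},{"dx":0,"dy":0,"dz":0,"yaw":0,"fingers":170}]'
```

```text
t: 6.2
eef_pos: [476.4, -211.3, 26.0]
tool_rot: [0.0, 0.567, 0.823, -0.002]
contact_force: [-9.5, -0.8, 25.5]
width: 35.4
gripper_force: 12.7
t: 6.4
eef_pos: [474.4, -212.1, 26.2]
tool_rot: [-0.001, 0.568, 0.823, -0.003]
contact_force: [-16.1, -3.0, 35.9]
width: 28.7
gripper_force: 17.4
```

```bash
python3 -m jog '[{"dx":0,"dy":0,"dz":0,"yaw":0,"fingers":140},{"dx":0,"dy":0,"dz":0,"yaw":0,"fingers":100},{"dx":0,"dy":0,"dz":0,"yaw":0,"fingers":100},{"dx":0,"dy":0,"dz":0,"yaw":0,"fingers":100}]';python3 -m jog '[{"dx":0,"dy":0,"dz":0,"yaw":0,"fingers":60},{"dx":0,"dy":0,"dz":0,"yaw":0,"fingers":0},{"dx":0,"dy":0,"dz":0,"yaw":0,"fingers":0},{"dx":0,"dy":0,"dz":0,"yaw":0,"fingers":0}]'; python3 -m jog '[{"dx":0,"dy":0,"dz":-0.02,"yaw":0,"fingers":0},{"dx":0,"dy":0,"dz":-0.03,"yaw":0,"fingers":0},{"dx":0,"dy":0,"dz":-0.04,"yaw":0,"fingers":0},{"dx":0,"dy":0,"dz":-0.04,"yaw":0,"fingers":0},{"dx":0,"dy":0,"dz":0,"yaw":0,"fingers":0}]'
python3 - <<'E'
from h import *
a=save("top","t5");b=save("scene","s5")
f=lambda i,x,y:cv2.resize(i[y:y+60,x:x+60,::-1],(400,400),interpolation=cv2.INTER_CUBIC)
cv2.imwrite("pics/c5.png",np.hstack([f(a,270,180),f(b,280,160)]))
E
```

```text
t: 6.8
eef_pos: [477.7, -209.6, 23.9]
tool_rot: [0.0, 0.567, 0.824, 0.0]
contact_force: [0.6, 0.1, 2.6]
width: 52.1
gripper_force: 0.7
t: 7.2
eef_pos: [477.2, -209.4, 23.5]
tool_rot: [-0.0, 0.567, 0.824, -0.0]
contact_force: [0.8, -0.5, 0.8]
width: 85.6
gripper_force: 0.0
t: 7.7
eef_pos: [480.4, -210.4, 158.9]
tool_rot: [0.004, 0.567, 0.824, 0.001]
contact_force: [0.8, 0.3, -0.0]
width: 85.3
gripper_force: 0.0
```

View pics/c5.png

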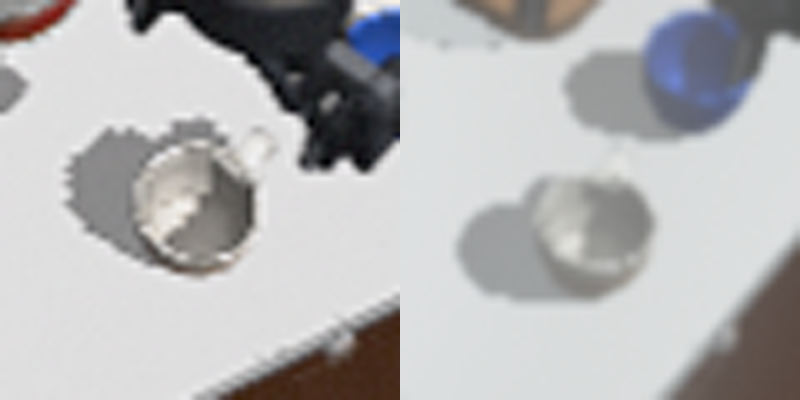

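Mug still upright and in place (rim centre top (299.5,211), scene (309,193)). First contact was at about 53 mm, so the fingers are compliant and the tips were likely pressing on the worktop. Grip 6 mm higher and lighter.

```bash
python3 -m jog '[{"dx":0,"dy":0,"dz":0.04,"yaw":0,"fingers":0},{"dx":0,"dy":0,"dz":0.04,"yaw":0,"fingers":0},{"dx":0,"dy":0,"dz":0.024,"yaw":0,"fingers":60},{"dx":0,"dy":0,"dz":0.02,"yaw":0,"fingers":60},{"dx":0,"dy":0,"dz":0,"yaw":0,"fingers":60},{"dx":0,"dy":0,"dz":0,"yaw":0,"fingers":100}]'; python3 -m jog '[{"dx":0,"dy":0,"dz":0,"yaw":0,"fingers":120},{"dx":0,"dy":0,"dz":0,"yaw":0,"fingers":120},{"dx":0,"dy":0,"dz":0,"yaw":0,"fingers":120}]'; python3 -m jog '[{"dx":0,"dy":0,"dz":-0.005,"yaw":0,"fingers":130},{"dx":0,"dy":0,"dz":-0.005,"yaw":0,"fingers":140},{"dx":0,"dy":0,"dz":-0.005,"yaw":0,"fingers":140},{"dx":0,"dy":0,"dz":0,"yaw":0,"fingers":140}]'
```

```text
t: 8.4
eef_pos: [476.6, -209.0, 28.9]
tool_rot: [-0.001, 0.567, 0.824, -0.0]
contact_force: [0.1, 0.1, 1.6]
width: 53.1
gripper_force: 0.0
t: 8.7
eef_pos: [477.8, -209.9, 30.6]
tool_rot: [0.001, 0.567, 0.824, 0.0]
contact_force: [-0.5, -0.8, 0.5]
width: 45.4
gripper_force: 0.0
t: 9.1
eef_pos: [477.9, -209.8, 45.7]
tool_rot: [0.001, 0.567, 0.824, 0.0]
contact_force: [0.6, -0.8, -0.4]
width: 38.6
gripper_force: 0.0
```

```bash
python3 - <<'E'
from h import *
for z in(15,35,60):print(z,[toworld("scene",u,v,z).round(0)[:2] for u,v in((304,196),(319,197.5))])
# projected expected pads at TCP (477,-210), dir 21deg, half-width w
d=np.array([np.cos(np.radians(21)),np.sin(np.radians(21))])
for z in(15,32,49):
  for w in(-20,20):
    p=[477+d[0]*w,-210+d[1]*w,z];print(z,w,"scene crop",((topix("scene",p)[0]-[290,172])*10).round(),"top crop",((topix("top",p)[0]-[282,190])*10).round())
save("scene","s6");save("top","t6")
for c in("top","scene"):
  for m in finder.search_frame(c,"mug"):print(c,m,toworld(c,*m["extent"][:2],30).round())
E
python3 -m jog '[{"dx":0,"dy":0,"dz":0,"yaw":0,"fingers":140}]'
```

```text
15 [array([ 500., -207.]), array([ 457., -234.])]
35 [array([ 493., -195.]), array([ 451., -221.])]
60 [array([ 485., -180.]), array([ 444., -206.])]
15 -20 scene crop [258. 284.] top crop [227. 300.]
15 20 scene crop [142. 254.] top crop [130. 220.]
32 -20 scene crop [263. 257.] top crop [233. 281.]
32 20 scene crop [147. 226.] top crop [134. 200.]
49 -20 scene crop [269. 228.] top crop [238. 262.]
49 20 scene crop [151. 198.] top crop [138. 180.]
top {'extent': [297.8, 213.9, 16.1, 14.7], 'confidence': 0.63} [ 482. -204.   30.]
top {'extent': [328.8, 192.9, 17.6, 11.1], 'confidence': 0.55} [ 500. -325.   30.]
scene {'extent': [341.6, 146.1, 17.9, 21.6], 'confidence': 0.83} [ 515. -464.   30.]
scene {'extent': [309.6, 193.1, 14.5, 25.3], 'confidence': 0.69} [ 487. -219.   30.]
t: 9.4
eef_pos: [477.1, -209.5, 44.5]
tool_rot: [-0.0, 0.567, 0.824, -0.0]
contact_force: [1.0, -0.1, -1.3]
width: 38.5
gripper_force: 0.0
```

The evidence (upward force growing as the fingers close, none 6 mm higher) suggests the fingers closed just above/on the rim. Go deeper, open, and test.

```bash
python3 -m jog '[{"dx":0,"dy":0,"dz":-0.03,"yaw":0,"fingers":100},{"dx":0,"dy":0,"dz":-0.02,"yaw":0,"fingers":0},{"dx":0,"dy":0,"dz":0,"yaw":0,"fingers":0},{"dx":0,"dy":0,"dz":0,"yaw":0,"fingers":0},{"dx":0,"dy":0,"dz":0.03,"yaw":0,"fingers":0},{"dx":0,"dy":0,"dz":0.02,"yaw":0,"fingers":0},{"dx":0,"dy":0,"dz":0.015,"yaw":0,"fingers":0},{"dx":0,"dy":0,"dz":0.01,"yaw":0,"fingers":0},{"dx":0,"dy":0,"dz":0.007,"yaw":0,"fingers":0},{"dx":0,"dy":0,"dz":0,"yaw":0,"fingers":0}]'
python3 - <<'E'
from h import *
plan(477,-210,24,21)
a=save("top","t7");b=save("scene","s7")
f=lambda i,x,y:cv2.resize(i[y:y+60,x:x+60,::-1],(400,400),interpolation=cv2.INTER_CUBIC)
cv2.imwrite("pics/c7.png",np.hstack([f(a,270,180),f(b,280,160)]))
E
```

```text
t: 10.4
eef_pos: [476.6, -209.2, 11.6]
tool_rot: [-0.001, 0.567, 0.824, -0.0]
contact_force: [-0.7, 0.2, -0.9]
width: 85.4
gripper_force: 0.0
t 10.4 pos [ 476.6 -209.2   11.6] ydir 21.0 width 85.4 tilt 0.11 q [ 0.62  0.54 -0.38  2.    0.31  0.66  0.4 ] F [-0.7  0.2 -0.9]
tool shift mm [ -0.9   0.1 -12.4] yaw -0.0
```

View pics/c7.png

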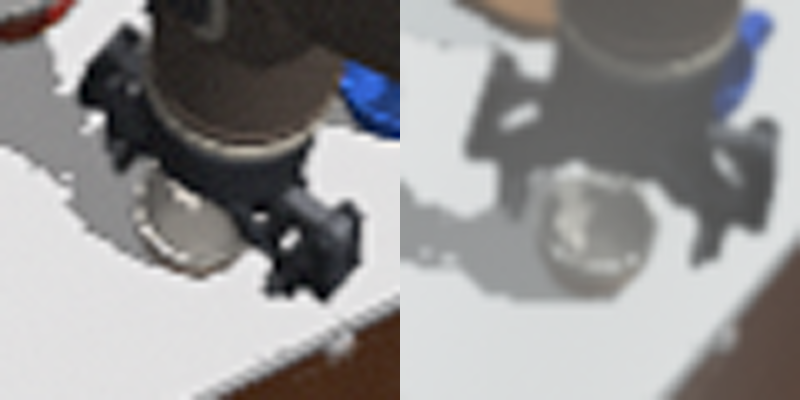

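```bash
python3 - <<'E'
from h import *
from scipy.optimize import least_squares
L={"scene":[(297.3,191.8),(325.5,199.3)],"top":[(270+123/6.667,180+170/6.667),(270+290/6.667,180+295/6.667)]}
for i in(0,1):
  r=least_squares(lambda p:np.concatenate([topix(c,p)[0]-L[c][i] for c in L]),[477,-210,20.]);print("tip",r.x.round(1),r.cost)
r=least_squares(lambda p:np.concatenate([topix("scene",p)[0]-[309.5,193.5],topix("top",p)[0]-[299.6,210.8]]),[477,-210,20.]);print("rim",r.x.round(1),r.cost)
for c,u,v in(("scene",309.5,193.5),("top",299.6,210.8)):print(toworld(c,u,v,49).round(1))
d=np.array([np.cos(np.radians(21)),np.sin(np.radians(21))])
for z in (14,45):
  for w in(-45,45):
    p=[477+d[0]*w,-209+d[1]*w,z];print(z,w,((topix("scene",p)[0]-[280,160])*6.667+[400,0]).round(),((topix("top",p)[0]-[270,180])*6.667).round())
E
```

```text
tip [ 514.5 -186.6   48.7] 0.11739556226864553
tip [ 429.7 -229.6   33.8] 0.05473878729568504
rim [ 483.6 -210.6   42.2] 0.09492610352556453
[ 480.3 -206.3   49. ]
[ 482.5 -208.8   49. ]
14 -45 [686. 285.] [271. 302.]
14 45 [513. 239.] [124. 182.]
45 -45 [694. 251.] [278. 280.]
45 45 [517. 205.] [129. 157.]
```

Tips triangulate at z≈40 while the TCP reads 11.6: the tips really stand ~30 mm higher than the readings say, so the fingers were closing on the rim. Go down about 18 mm more, watching the force.

```bash
python3 -m jog '[{"dx":0,"dy":0.003,"dz":0,"yaw":0,"fingers":0},{"dx":0,"dy":0,"dz":0.005,"yaw":0,"fingers":0},{"dx":0,"dy":0,"dz":0.004,"yaw":0,"fingers":0},{"dx":0,"dy":0,"dz":0,"yaw":0,"fingers":0}]';python3 -m jog '[{"dx":0,"dy":0,"dz":0.005,"yaw":0,"fingers":0},{"dx":0,"dy":0,"dz":0.004,"yaw":0,"fingers":0},{"dx":0,"dy":0,"dz":0,"yaw":0,"fingers":0}]';python3 -m jog '[{"dx":0,"dy":0,"dz":0,"yaw":0,"fingers":60},{"dx":0,"dy":0,"dz":0,"yaw":0,"fingers":80},{"dx":0,"dy":0,"dz":0,"yaw":0,"fingers":90},{"dx":0,"dy":0,"dz":0,"yaw":0,"fingers":100},{"dx":0,"dy":0,"dz":0,"yaw":0,"fingers":100}]'
```

```text
t: 10.9
eef_pos: [479.7, -208.4, 3.2]
tool_rot: [-0.0, 0.567, 0.824, -0.0]
contact_force: [-0.4, -0.2, -0.6]
width: 85.7
gripper_force: 0.0
t: 11.2
eef_pos: [479.6, -208.4, -6.0]
tool_rot: [-0.001, 0.567, 0.824, -0.0]
contact_force: [0.1, 0.6, 0.4]
width: 85.2
gripper_force: 0.0
t: 11.7
eef_pos: [480.7, -208.4, -4.6]
tool_rot: [0.001, 0.567, 0.824, 0.0]
contact_force: [-0.6, 0.3, 5.0]
width: 56.1
gripper_force: 62.3
```

Gripped (56 mm, 62 N). Lift, then compute the way to the pan.

```bash
python3 -m jog '[{"dx":0,"dy":0,"dz":-0.01,"yaw":0,"fingers":130},{"dx":0,"dy":0,"dz":-0.02,"yaw":0,"fingers":130},{"dx":0,"dy":0,"dz":-0.03,"yaw":0,"fingers":130},{"dx":0,"dy":0,"dz":-0.03,"yaw":0,"fingers":130},{"dx":0,"dy":0,"dz":-0.03,"yaw":0,"fingers":130},{"dx":0,"dy":0,"dz":-0.02,"yaw":0,"fingers":130},{"dx":0,"dy":0,"dz":0,"yaw":0,"fingers":130}]'
python3 - <<'E'
from h import *
plan(540,-2,135,21)
save("top","t8");save("scene","s8")
for c in("top","scene"):
  for m in finder.search_frame(c,"mug"):print(c,m["extent"],m["confidence"],toworld(c,*m["extent"][:2],165).round())
E
```

```text
t: 12.4
eef_pos: [481.8, -209.1, 138.0]
tool_rot: [0.003, 0.567, 0.824, 0.0]
contact_force: [0.4, -0.5, -0.8]
width: 55.9
gripper_force: 63.9
t 12.4 pos [ 481.8 -209.1  138. ] ydir 20.9 width 55.9 tilt 0.31 q [ 0.68  0.36 -0.45  1.9   0.2   0.92  0.5 ] F [ 0.4 -0.5 -0.8]
tool shift mm [172.6 128.4   2.8] yaw -0.1
top [301.5, 195.8, 12.0, 12.6] 0.72 [ 486. -206.  165.]
top [328.0, 189.5, 19.7, 18.4] 0.72 [ 469. -283.  165.]
scene [343.3, 145.2, 21.2, 17.9] 0.71 [ 467. -356.  165.]
scene [326.8, 174.8, 5.1, 2.5] 0.6 [ 443. -224.  165.]
scene [314.6, 168.8, 16.1, 21.8] 0.51 [ 484. -220.  165.]
```

```bash
python3 -m jog '[{"dx":0.009,"dy":0.006,"dz":0,"yaw":0,"fingers":130},{"dx":0.0195,"dy":0.0145,"dz":0,"yaw":0,"fingers":130},{"dx":0.0195,"dy":0.0145,"dz":0,"yaw":0,"fingers":130},{"dx":0.0195,"dy":0.0145,"dz":0,"yaw":0,"fingers":130},{"dx":0.0195,"dy":0.0145,"dz":0,"yaw":0,"fingers":130},{"dx":0.0195,"dy":0.0145,"dz":0,"yaw":0,"fingers":130},{"dx":0.0195,"dy":0.0145,"dz":0,"yaw":0,"fingers":130},{"dx":0.0195,"dy":0.0145,"dz":0,"yaw":0,"fingers":130},{"dx":0.0195,"dy":0.0145,"dz":0,"yaw":0,"fingers":130},{"dx":0.009,"dy":0.006,"dz":0,"yaw":0,"fingers":130},{"dx":0,"dy":0,"dz":0,"yaw":0,"fingers":130}]'
python3 -m jog '[{"dx":0,"dy":0,"dz":0.02,"yaw":0,"fingers":130},{"dx":0,"dy":0,"dz":0.02,"yaw":0,"fingers":130},{"dx":0,"dy":0,"dz":0.015,"yaw":0,"fingers":130},{"dx":0,"dy":0,"dz":0,"yaw":0,"fingers":130},{"dx":0,"dy":0,"dz":0,"yaw":0,"fingers":130}]'
python3 - <<'E'
from h import *
plan(538,-2,56,21)
save("top","t9");save("scene","s9")
for c in("top","scene"):
  for m in finder.search_frame(c,"mug"):print(c,m["extent"],m["confidence"],toworld(c,*m["extent"][:2],110).round())
E
```

```text
t: 13.7
eef_pos: [537.1, 2.1, 134.1]
tool_rot: [-0.001, 0.565, 0.825, 0.0]
contact_force: [0.3, 0.6, -0.8]
width: 55.9
gripper_force: 63.8
t: 14.2
eef_pos: [537.2, -1.2, 79.7]
tool_rot: [-0.0, 0.567, 0.824, -0.0]
contact_force: [-0.2, -0.5, -1.6]
width: 56.1
gripper_force: 63.9
t 14.2 pos [537.2  -1.2  79.7] ydir 20.9 width 56.1 tilt 0.05 q [ 0.29  0.47 -0.49  1.92  0.29  0.83  0.01] F [-0.2 -0.5 -1.6]
tool shift mm [-1.   0.5 23.7] yaw -0.1
top [362.3, 167.7, 21.2, 12.3] 0.48 [ 502. -431.  110.]
scene [342.6, 145.6, 20.0, 21.4] 0.83 [ 487. -400.  110.]
scene [324.6, 169.6, 17.7, 15.8] 0.7 [ 477. -276.  110.]
scene [253.2, 215.0, 14.3, 19.4] 0.57 [548.  -0. 110.]
```

```bash
python3 -m jog '[{"dx":0,"dy":0,"dz":0.01,"yaw":0,"fingers":130},{"dx":0,"dy":0,"dz":0.007,"yaw":0,"fingers":130},{"dx":0,"dy":0,"dz":0.003,"yaw":0,"fingers":130},{"dx":0,"dy":0,"dz":0,"yaw":0,"fingers":130},{"dx":0,"dy":0,"dz":0,"yaw":0,"fingers":130}]';  python3 -m jog '[{"dx":0,"dy":0,"dz":0.003,"yaw":0,"fingers":130},{"dx":0,"dy":0,"dz":0,"yaw":0,"fingers":130},{"dx":0,"dy":0,"dz":0,"yaw":0,"fingers":130}]'
```

```text
t: 14.9
eef_pos: [537.4, -0.1, 59.6]
tool_rot: [-0.0, 0.567, 0.824, -0.0]
contact_force: [0.4, -0.7, -1.0]
width: 55.7
gripper_force: 63.9
t: 15.2
eef_pos: [537.5, -0.2, 56.7]
tool_rot: [0.0, 0.567, 0.824, -0.0]
contact_force: [0.9, 0.3, -2.2]
width: 56.2
gripper_force: 63.9
```

```bash
python3 -m jog '[{"dx":0,"dy":0,"dz":0.003,"yaw":0,"fingers":130},{"dx":0,"dy":0,"dz":0.002,"yaw":0,"fingers":130},{"dx":0,"dy":0,"dz":0,"yaw":0,"fingers":130},{"dx":0,"dy":0,"dz":0,"yaw":0,"fingers":130},{"dx":0,"dy":0,"dz":0,"yaw":0,"fingers":130}]'; cat > red.py <<'E'
from h import *
# ring/pointer angles about the dial axis from colour masks in both cameras
C={"top":(513.8,155.4),"scene":(513.8,155.4)}
def ang(save_as=None):
    for c in("top","scene"):
        im=eyes.get_image(c).astype(int)
        if save_as: cv2.imwrite(f"pics/{save_as}_{c}.png",im[:,:,::-1].astype(np.uint8))
        r,g,b=im[...,0],im[...,1],im[...,2]
        for n,m,z,lo,hi in(("red",(r-np.maximum(g,b)>35)&(abs(g-b)<50),45,35,65),("yel",(r-b>50)&(g-b>25),50,30,50)):
            v,u=np.nonzero(m); P=np.array([toworld(c,a,q,z)[:2] for a,q in zip(u,v) if 120<a<300 and 180<q<320]).reshape(-1,2)-(np.array(C[c]))
            d=np.hypot(*P.T); k=(d>lo)&(d<hi)
            if k.any():
                w=P[k].mean(0);a=np.degrees(np.arctan2(w[1],w[0]));print(c,n,k.sum(),"rad clockwise from scale -x:",round(np.radians((189.4-a+180)%360-180),3),np.hypot(*w).round(1))
            else: print(c,n,"none")
E
python3 -c "
from red import *;ang('r0')"
```

```text
t: 15.7
eef_pos: [537.6, -0.2, 51.8]
tool_rot: [0.0, 0.567, 0.824, 0.0]
contact_force: [0.5, -0.1, -0.2]
width: 56.1
gripper_force: 64.0
top red 9 rad clockwise from scale -x: 1.277 47.5
top yel 11 rad clockwise from scale -x: -0.299 35.8
scene red 10 rad clockwise from scale -x: 1.26 48.3
scene yel 9 rad clockwise from scale -x: -0.303 35.4
```

Pointer moved to 1.27 rad: the mug presses the pan by 4.8 mm, so it stands on it. Release.

```bash
python3 -m jog '[{"dx":0,"dy":0,"dz":-0.001,"yaw":0,"fingers":100},{"dx":0,"dy":0,"dz":0,"yaw":0,"fingers":80},{"dx":0,"dy":0,"dz":0,"yaw":0,"fingers":60},{"dx":0,"dy":0,"dz":0,"yaw":0,"fingers":0},{"dx":0,"dy":0,"dz":0,"yaw":0,"fingers":0},{"dx":0,"dy":0,"dz":0,"yaw":0,"fingers":0}]'; python3 -m jog '[{"dx":0,"dy":0,"dz":-0.01,"yaw":0,"fingers":0},{"dx":0,"dy":0,"dz":-0.02,"yaw":0,"fingers":0},{"dx":0,"dy":0,"dz":-0.04,"yaw":0,"fingers":0},{"dx":0,"dy":0,"dz":-0.03,"yaw":0,"fingers":0},{"dx":0,"dy":0,"dz":0,"yaw":0,"fingers":0}]'
python3 - <<'E'
from red import *
ang('r1'); plan(513.8,155.4,110,99)
for c in("top","scene"):
  for m in finder.search_frame(c,"mug"):print(c,m["extent"],m["confidence"],toworld(c,*m["extent"][:2],90).round())
E
```

```text
t: 16.4
eef_pos: [537.4, -0.2, 52.7]
tool_rot: [-0.0, 0.567, 0.824, -0.0]
contact_force: [0.6, 0.6, 0.0]
width: 85.5
gripper_force: 0.0
t: 16.9
eef_pos: [540.2, 0.3, 157.7]
tool_rot: [0.003, 0.567, 0.824, 0.002]
contact_force: [1.1, 0.2, 0.0]
width: 85.5
gripper_force: 0.0
top red 11 rad clockwise from scale -x: 1.087 48.0
top yel 6 rad clockwise from scale -x: -0.316 34.6
scene red 8 rad clockwise from scale -x: 1.1 48.8
scene yel none
t 17.0 pos [ 5.379e+02 -3.000e-01  1.539e+02] ydir 20.9 width 85.3 tilt 0.12 q [ 0.33  0.37 -0.52  1.85  0.22  0.97  0.07] F [-0.1 -0.6 -1.2]
tool shift mm [154.1  33.1  43.7] yaw -78.1
top [360.2, 172.5, 17.5, 21.6] 0.62 [ 497. -426.   90.]
top [230.2, 218.9, 19.9, 18.2] 0.54 [540.  -2.  90.]
scene [256.4, 215.6, 17.7, 27.8] 0.79 [547. -13.  90.]
scene [325.2, 170.3, 17.2, 11.8] 0.58 [ 480. -289.   90.]
scene [342.3, 146.0, 23.2, 21.4] 0.58 [ 493. -415.   90.]
```

```bash
python3 -m jog '[{"dx":0.0193,"dy":0.0041,"dz":0,"yaw":0,"fingers":0},{"dx":0.0193,"dy":0.0041,"dz":0,"yaw":0,"fingers":0},{"dx":0.0193,"dy":0.0041,"dz":0,"yaw":0,"fingers":0},{"dx":0.0193,"dy":0.0041,"dz":0,"yaw":0,"fingers":0},{"dx":0.0193,"dy":0.0041,"dz":0,"yaw":0,"fingers":0},{"dx":0.0193,"dy":0.0041,"dz":0,"yaw":0,"fingers":0},{"dx":0.0193,"dy":0.0041,"dz":0,"yaw":0,"fingers":0},{"dx":0.0193,"dy":0.0041,"dz":0,"yaw":0,"fingers":0},{"dx":0,"dy":0,"dz":0,"yaw":0,"fingers":0},{"dx":0,"dy":0,"dz":0.04,"yaw":0,"fingers":0},{"dx":0,"dy":0,"dz":0.03,"yaw":0,"fingers":0},{"dx":0,"dy":0,"dz":0,"yaw":0,"fingers":0},{"dx":0,"dy":0,"dz":0,"yaw":0,"fingers":0}]'
python3 - <<'E'
from h import *
plan(513.8,155.4,38,21)
save("top","t10");save("scene","s10")
for c in("top","scene"):
  for m in finder.search_frame(c,"zero_ring")[:2]+finder.search_frame(c,"knob_grip")[:2]:print(c,m,toworld(c,*m["extent"][:2],70).round())
E
```

```text
t: 18.4
eef_pos: [512.5, 155.1, 82.4]
tool_rot: [-0.001, 0.567, 0.824, -0.001]
contact_force: [-0.5, 0.8, 1.0]
width: 85.4
gripper_force: 0.0
t 18.4 pos [512.5 155.1  82.4] ydir 20.9 width 85.4 tilt 0.12 q [ 0.03  0.47 -0.54  1.92  0.32  0.84 -0.3 ] F [-0.5  0.8  1. ]
tool shift mm [-0.2  1.4 44.4] yaw -0.1
top {'extent': [187.4, 254.4, 29.8, 26.8], 'confidence': 0.91} [504. 155.  70.]
scene {'extent': [227.8, 267.6, 32.6, 28.2], 'confidence': 0.97} [508. 161.  70.]
```

```bash
python3 -m jog '[{"dx":0,"dy":0.001,"dz":0.02,"yaw":0,"fingers":0},{"dx":0,"dy":0,"dz":0.014,"yaw":0,"fingers":0},{"dx":0,"dy":0,"dz":0.01,"yaw":0,"fingers":0},{"dx":0,"dy":0,"dz":0,"yaw":0,"fingers":0},{"dx":0,"dy":0,"dz":0,"yaw":0,"fingers":60}]'; python3 -m jog '[{"dx":0,"dy":0,"dz":0,"yaw":0,"fingers":90},{"dx":0,"dy":0,"dz":0,"yaw":0,"fingers":110},{"dx":0,"dy":0,"dz":0,"yaw":0,"fingers":130},{"dx":0,"dy":0,"dz":0,"yaw":0,"fingers":140},{"dx":0,"dy":0,"dz":0,"yaw":0,"fingers":140}]'; python3 -c "
from red import *
ang('r2')"
```

```text
t: 19.2
eef_pos: [513.8, 156.2, 38.7]
tool_rot: [-0.0, 0.567, 0.824, -0.0]
contact_force: [-1.1, 0.7, -0.2]
width: 73.0
gripper_force: 0.0
t: 19.7
eef_pos: [515.3, 156.7, 39.9]
tool_rot: [0.001, 0.567, 0.824, 0.001]
contact_force: [1.3, 1.2, 5.5]
width: 44.5
gripper_force: 60.6
top red 11 rad clockwise from scale -x: 1.087 48.0
top yel 2 rad clockwise from scale -x: -0.286 37.4
scene red 9 rad clockwise from scale -x: 1.104 49.3
scene yel none
```

```bash
python3 -m jog '[{"dx":0,"dy":0,"dz":0,"yaw":6,"fingers":140},{"dx":0,"dy":0,"dz":0,"yaw":6,"fingers":140},{"dx":0,"dy":0,"dz":0,"yaw":6,"fingers":140},{"dx":0,"dy":0,"dz":0,"yaw":6,"fingers":140},{"dx":0,"dy":0,"dz":0,"yaw":6,"fingers":140},{"dx":0,"dy":0,"dz":0,"yaw":6,"fingers":140},{"dx":0,"dy":0,"dz":0,"yaw":6,"fingers":140},{"dx":0,"dy":0,"dz":0,"yaw":6,"fingers":140},{"dx":0,"dy":0,"dz":0,"yaw":6,"fingers":140},{"dx":0,"dy":0,"dz":0,"yaw":6,"fingers":140},{"dx":0,"dy":0,"dz":0,"yaw":6,"fingers":140},{"dx":0,"dy":0,"dz":0,"yaw":6,"fingers":140},{"dx":0,"dy":0,"dz":0,"yaw":6,"fingers":140},{"dx":0,"dy":0,"dz":0,"yaw":0,"fingers":140},{"dx":0,"dy":0,"dz":0,"yaw":0,"fingers":140}]'; python3 -c "
from red import *
ang('r3');plan(513.8,155.4,38,21)"
```

```text
t: 21.3
eef_pos: [517.7, 155.9, 40.0]
tool_rot: [0.0, 0.959, 0.283, 0.003]
contact_force: [9.2, -1.7, -0.3]
width: 44.6
gripper_force: 61.3
top red 9 rad clockwise from scale -x: 1.096 49.1
top yel 8 rad clockwise from scale -x: 1.179 35.5
scene red 5 rad clockwise from scale -x: 1.083 50.3
scene yel none
t 21.4 pos [517.7 156.   40. ] ydir -57.1 width 44.2 tilt 0.4 q [-0.26  0.49 -0.16  1.96  0.12  0.7  -1.49] F [ 9.6 -2.1 -0.2]
tool shift mm [-3.6 -1.6  2. ] yaw -78.1
```

```bash
python3 -m jog '[{"dx":0,"dy":0,"dz":0,"yaw":0,"fingers":100},{"dx":0,"dy":0,"dz":0,"yaw":0,"fingers":60},{"dx":0,"dy":0,"dz":0,"yaw":0,"fingers":0},{"dx":0,"dy":0,"dz":0,"yaw":0,"fingers":0},{"dx":0,"dy":0,"dz":-0.02,"yaw":0,"fingers":0},{"dx":0,"dy":0,"dz":-0.04,"yaw":0,"fingers":0},{"dx":0,"dy":0,"dz":-0.05,"yaw":0,"fingers":0},{"dx":0,"dy":0,"dz":-0.05,"yaw":0,"fingers":0},{"dx":0,"dy":0,"dz":0,"yaw":0,"fingers":0}]'; python3 - <<'E'
from red import *
ang('r4')
f=lambda n,x,y:cv2.resize(cv2.imread(f"pics/r4_{n}.png")[y:y+70,x:x+70],(400,400),interpolation=cv2.INTER_CUBIC)
cv2.imwrite("pics/c8.png",np.hstack([f("top",175,205),f("scene",205,205)]))
E
```

```text
t: 22.3
eef_pos: [517.2, 157.6, 205.7]
tool_rot: [-0.0, 0.959, 0.284, 0.006]
contact_force: [1.1, 0.6, -0.8]
width: 85.5
gripper_force: 0.0
top red 7 rad clockwise from scale -x: 1.098 47.7
top yel 8 rad clockwise from scale -x: 1.179 35.5
scene red 4 rad clockwise from scale -x: 1.086 48.8
scene yel none
```

View pics/c8.png

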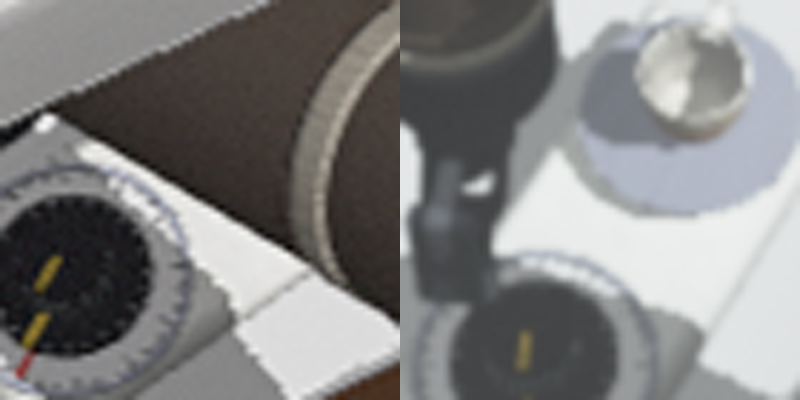

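```bash
python3 - <<'E'
from h import *
A=np.array([513.8,155.4])
def run(f,c):
    im=cv2.imread(f"pics/{f}.png")[:,:,::-1].astype(int);r,g,b=im[...,0],im[...,1],im[...,2]
    for n,m,z,lo,hi in(("red",np.clip(r-np.maximum(g,b)-20,0,None)*(abs(g-b)<50),46,40,62),("yelRing",np.clip(np.minimum(r,g)-b-25,0,None),50,28,50),("yelKnob",np.clip(np.minimum(r,g)-b-25,0,None),86,0,26)):
        v,u=np.nonzero(m);k=(u>150)&(u<270)&(v>200)&(v<300);u,v=u[k],v[k]
        if not len(u):continue
        P=np.array([toworld(c,a,q,z)[:2] for a,q in zip(u,v)])-A;d=np.hypot(*P.T);k=(d>lo)&(d<hi);w=m[v,u][k]
        if k.sum()<2:print(f,n,"few");continue
        M=np.average(P[k],axis=0,weights=w);rd=lambda x:np.radians((189.4-np.degrees(np.arctan2(x[1],x[0]))+180)%360-180).round(3)
        S=np.linalg.svd((P[k]-M)*np.sqrt(w)[:,None])[2][0];S=S*np.sign(S@M)
        print(f,n,k.sum(),"mean ang",rd(M),"r",np.hypot(*M).round(1),"line ang",rd(S))
for f,c in(("t0","top"),("t1","top"),("t5","top"),("r0_top","top"),("r4_top","top"),("s0","scene"),("s1","scene"),("r4_scene","scene")):run(f,c)
print(toworld("scene",256.6,219,106),toworld("top",187.4,254.4,50))
E
```

```text
t0 red 13 mean ang -0.014 r 47.8 line ang -0.066
t0 yelRing 13 mean ang -0.302 r 34.5 line ang -0.196
t0 yelKnob 18 mean ang -0.446 r 8.4 line ang -0.231Traceback (most recent call last):
  File "<stdin>", line 13, in <module>
  File "<stdin>", line 8, in run
  File "h.py", line 6, in toworld
    K,r,t=cal(c); R=cv2.Rodrigues(r)[0]; d=R.T@np.linalg.solve(K,[u,v,1.]); o=-R.T@t
          ~~~^^^
  File "h.py", line 4, in cal
    k=eyes.get_calibration(c); return np.array(k["intrinsics"],float),np.array(k["rvec"],float).ravel(),np.array(k["tvec"],float).ravel()
ValueError: time passes only in moves, steps and waits
```

```bash
python3 - <<'E'
from h import *
import h
K={c:cal(c) for c in("top","scene")};h.cal=lambda c:K[c]
def run(f,c,A):
    im=cv2.imread(f"pics/{f}.png")[:,:,::-1].astype(int);r,g,b=im[...,0],im[...,1],im[...,2];o=[f]
    for n,m,z,lo,hi in(("red",np.clip(r-np.maximum(g,b)-20,0,None)*(abs(g-b)<50),46,40,62),("yelRing",np.clip(np.minimum(r,g)-b-25,0,None),50,28,50),("yelKnob",np.clip(np.minimum(r,g)-b-25,0,None),86,0,26)):
        v,u=np.nonzero(m);k=(u>150)&(u<270)&(v>200)&(v<300);u,v=u[k],v[k]
        if not len(u):continue
        P=np.array([toworld(c,a,q,z)[:2] for a,q in zip(u,v)])-A;d=np.hypot(*P.T);k=(d>lo)&(d<hi);w=m[v,u][k]
        if k.sum()<2:continue
        M=np.average(P[k],axis=0,weights=w);rd=lambda x:np.radians((189.4-np.degrees(np.arctan2(x[1],x[0]))+180)%360-180).round(3)
        S=np.linalg.svd((P[k]-M)*np.sqrt(w)[:,None])[2][0];S=S*np.sign(S@M)
        o+=[n,int(k.sum()),"ang",rd(M),"r",np.hypot(*M).round(1),"line",rd(S)]
    print(*o)
for A in((513.8,155.4),(515.5,156)):
  print(A)
  for f,c in(("t0","top"),("t1","top"),("t5","top"),("r0_top","top"),("r4_top","top"),("s0","scene"),("s1","scene"),("s5","scene"),("r4_scene","scene")):run(f,c,A)
print(toworld("scene",256.6,219,106),toworld("top",187.4,254.4,50))
E
```

```text
(513.8, 155.4)
t0 red 13 ang -0.014 r 47.8 line -0.066 yelRing 13 ang -0.302 r 34.5 line -0.196 yelKnob 18 ang -0.446 r 8.4 line -0.231
t1 red 13 ang -0.014 r 47.8 line -0.069 yelRing 13 ang -0.303 r 34.4 line -0.207 yelKnob 18 ang -0.45 r 8.4 line -0.235
t5 red 12 ang -0.013 r 47.8 line -0.064 yelRing 13 ang -0.303 r 34.5 line -0.192 yelKnob 18 ang -0.446 r 8.4 line -0.234
r0_top red 14 ang 1.267 r 47.9 line 1.228 yelRing 13 ang -0.304 r 34.7 line -0.243 yelKnob 18 ang -0.449 r 8.4 line -0.238
r4_top red 11 ang 1.089 r 49.3 line 1.082 yelRing 10 ang 1.184 r 34.7 line 1.182 yelKnob 14 ang 1.401 r 9.0 line 1.153
s0 red 12 ang -0.003 r 47.5 line 0.046 yelRing 13 ang -0.301 r 33.6 line -0.145 yelKnob 15 ang -0.425 r 9.2 line -0.222
s1 red 11 ang -0.003 r 47.6 line 0.044 yelRing 14 ang -0.301 r 33.6 line -0.156 yelKnob 15 ang -0.425 r 9.2 line -0.22
s5 red 12 ang -0.002 r 47.5 line 0.053 yelRing 14 ang -0.301 r 33.7 line -0.169 yelKnob 16 ang -0.424 r 9.4 line -0.225
r4_scene red 10 ang 1.09 r 48.7 line 1.011 yelRing 9 ang 1.169 r 32.7 line 1.087 yelKnob 8 ang 1.323 r 9.0 line 1.102
(515
[... 477 characters left out ...]
 r 10.1 line -0.238
r4_top red 11 ang 1.054 r 49.9 line 1.082 yelRing 11 ang 1.138 r 34.3 line 1.094 yelKnob 14 ang 1.203 r 9.1 line 1.153
s0 red 12 ang -0.009 r 49.3 line 0.046 yelRing 14 ang -0.291 r 34.7 line -0.272 yelKnob 15 ang -0.384 r 11.0 line -0.222
s1 red 11 ang -0.01 r 49.4 line 0.044 yelRing 15 ang -0.291 r 34.8 line -0.276 yelKnob 15 ang -0.385 r 11.0 line -0.22
s5 red 12 ang -0.008 r 49.3 line 0.053 yelRing 15 ang -0.291 r 34.8 line -0.286 yelKnob 16 ang -0.384 r 11.1 line -0.225
r4_scene red 10 ang 1.055 r 49.3 line 1.011 yelRing 9 ang 1.116 r 33.2 line 1.087 yelKnob 8 ang 1.128 r 9.3 line 1.102
[532.34730706   2.2950268  106.        ] [510.58586269 155.00979193  50.        ]
```

```bash
python3 - <<'E'
from h import *
import h
from scipy.optimize import least_squares
K={c:cal(c) for c in("top","scene")};h.cal=lambda c:K[c]
A0=np.array([515,156.])
def means(f,c):
    im=cv2.imread(f"pics/{f}.png")[:,:,::-1].astype(int);r,g,b=im[...,0],im[...,1],im[...,2];o=[]
    for m,z,lo,hi in((np.clip(r-np.maximum(g,b)-20,0,None)*(abs(g-b)<50),46,40,62),(np.clip(np.minimum(r,g)-b-25,0,None),50,28,50),(np.clip(np.minimum(r,g)-b-25,0,None),86,0,26)):
        v,u=np.nonzero(m);k=(u>150)&(u<270)&(v>200)&(v<300);u,v=u[k],v[k]
        P=np.array([toworld(c,a,q,z)[:2] for a,q in zip(u,v)]);d=np.hypot(*(P-A0).T);k=(d>lo)&(d<hi)
        o.append(np.average(P[k],axis=0,weights=m[v,u][k]))
    return o
for c,f0,f1 in(("top","t0","r4_top"),("scene","s0","r4_scene")):
    a,b=means(f0,c),means(f1,c)
    def res(p):
        A=p[:2];o=[]
        for M,t in((a,p[2]),(b,p[3])):
            for q in M[1:]:
                d=q-A;ph=np.radians(189.4)-t;o.append(d[0]*-np.sin(ph)+d[1]*np.cos(ph))
        d=a[0]-A;o.append(np.hypot(*d)-50.5);d=b[0]-A;o.append(np.hypot(*d)-50.5);o.append((p[3]-p[2]-1.362)*30)
        return o
    s=least_squares(res,[515,156,-.25,1.1]);A=s.x[:2]
    t=[(np.radians(189.4)-np.arctan2(*(M[0]-A)[::-1])+np.pi)%(2*np.pi)-np.pi for M in(a,b)]
    print(c,s.x.round(3),"red",np.round(t,3),"res",np.round(s.fun,1))
E
```

```text
top [ 5.16732e+02  1.55616e+02 -2.67000e-01  1.10500e+00] red [-0.008  1.04 ] res [ 0.1  0.5 -0.2 -0.1  0.2  0.5  0.3]
scene [ 5.16671e+02  1.55163e+02 -2.61000e-01  1.10100e+00] red [0.011 1.048] res [-0.   0.1 -0.1  0.2 -0.2  0.2 -0. ]
```

Axis fits at (516.7,155.4) in both cameras: ring 1.10 rad, pointer 1.045 rad, so 3.4° too far clockwise (within tolerance). Regrip and turn back 3.4° for margin.

```bash
python3 -m jog '[{"dx":0,"dy":0,"dz":0.045,"yaw":0,"fingers":0},{"dx":0,"dy":0,"dz":0.045,"yaw":0,"fingers":0},{"dx":0,"dy":0,"dz":0.04,"yaw":0,"fingers":0},{"dx":0,"dy":0,"dz":0.02,"yaw":0,"fingers":0},{"dx":0,"dy":0,"dz":0.01,"yaw":0,"fingers":0},{"dx":0,"dy":0,"dz":0,"yaw":0,"fingers":0},{"dx":0,"dy":0,"dz":0,"yaw":0,"fingers":60}]'; python3 -c "
from h import *
plan(516.7,155.4,38.7,-57.1)"
```

```text
t: 23.1
eef_pos: [514.0, 156.2, 39.0]
tool_rot: [-0.0, 0.959, 0.284, 0.0]
contact_force: [-0.3, 0.7, 0.1]
width: 73.4
gripper_force: 0.0
t 23.1 pos [514.  156.2  39. ] ydir -57.1 width 73.4 tilt 0.01 q [-0.26  0.49 -0.17  1.96  0.12  0.7  -1.49] F [-0.3  0.7  0.1]
tool shift mm [1.8 2.1 0.3] yaw 0.0
```

```bash
python3 -m jog '[{"dx":0.002,"dy":0.002,"dz":0,"yaw":0,"fingers":60},{"dx":0,"dy":0,"dz":0,"yaw":0,"fingers":90},{"dx":0,"dy":0,"dz":0,"yaw":0,"fingers":110},{"dx":0,"dy":0,"dz":0,"yaw":0,"fingers":130},{"dx":0,"dy":0,"dz":0,"yaw":0,"fingers":140},{"dx":0,"dy":0,"dz":0,"yaw":0,"fingers":140},{"dx":0,"dy":0,"dz":0,"yaw":-1.7,"fingers":140},{"dx":0,"dy":0,"dz":0,"yaw":-1.7,"fingers":140},{"dx":0,"dy":0,"dz":0,"yaw":0,"fingers":140},{"dx":0,"dy":0,"dz":0,"yaw":0,"fingers":140}]'; python3 -m jog '[{"dx":0,"dy":0,"dz":0,"yaw":0,"fingers":100},{"dx":0,"dy":0,"dz":0,"yaw":0,"fingers":60},{"dx":0,"dy":0,"dz":0,"yaw":0,"fingers":0},{"dx":0,"dy":0,"dz":0,"yaw":0,"fingers":0},{"dx":0,"dy":0,"dz":-0.02,"yaw":0,"fingers":0},{"dx":0,"dy":0,"dz":-0.04,"yaw":0,"fingers":0},{"dx":0,"dy":0,"dz":-0.05,"yaw":0,"fingers":0},{"dx":0,"dy":0,"dz":-0.05,"yaw":0,"fingers":0},{"dx":0,"dy":0,"dz":0,"yaw":0,"fingers":0},{"dx":0,"dy":0,"dz":0,"yaw":0,"fingers":0}]'; python3 - <<'E'
import h; from h import *
K={c:cal(c) for c in("top","scene")};h.cal=lambda c:K[c]
import red; red.toworld=h.toworld; red.C={c:(516.7,155.4) for c in K}
red.ang('r5')
for c in K:
  for m in finder.search_frame(c,"mug"):print(c,m["extent"],round(m["confidence"],2),toworld(c,*m["extent"][:2],85).round())
E
```

```text
t: 24.1
eef_pos: [517.1, 155.6, 39.8]
tool_rot: [0.0, 0.95, 0.312, 0.001]
contact_force: [-2.1, -0.3, 7.7]
width: 44.6
gripper_force: 60.2
t: 25.1
eef_pos: [517.2, 155.6, 200.0]
tool_rot: [0.0, 0.95, 0.312, 0.001]
contact_force: [-0.7, 0.1, -1.4]
width: 85.2
gripper_force: 0.0
top red 9 rad clockwise from scale -x: 1.05 50.9
top yel 8 rad clockwise from scale -x: 1.04 35.9
scene red 5 rad clockwise from scale -x: 1.039 52.1
scene yel 4 rad clockwise from scale -x: 1.047 34.7
top [332.7, 191.2, 26.4, 17.6] 0.73 [ 482. -320.   85.]
top [363.2, 172.4, 18.0, 21.5] 0.53 [ 495. -436.   85.]
scene [255.5, 215.4, 19.2, 28.2] 0.65 [551. -14.  85.]
scene [326.0, 171.2, 21.3, 14.7] 0.58 [ 478. -292.   85.]
scene [258.4, 224.6, 35.1, 34.5] 0.34 [524.   5.  85.]
```

```bash
python3 -c "
from workcell import manip
print(manip.hand_in())"
```

```text
the job is handed in; nothing more can be done
None
```

The job is handed in: the striped mug stands upright about 10 mm or less from the pan's centre and is let go, and the yellow zero line is within about 0.01 rad of the red pointer (both near 1.045 rad) at roughly 25 s on the robot's clock; no verdict came back.

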